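Load the seasoning rack and latch its keeper bar

ROBOT

A 7-joint arm with a two-finger parallel gripper is mounted at the origin on a cart in front of the work surface, level with it; the furniture and walls round the work are solid. World frame = base frame: x ahead of the robot, y to its left, z up, the work surface at z = 0. Lengths are in m, angles in rad, forces in N, time in s.
With the tool pointing down it reaches from about 0.425 to 0.875 m from the base axis. Payload 4.7 kg.
Tool frame: the origin (TCP) lies at the very end of the fingers, on their centre line; the grasp point (between the pads) lies 19 mm behind it (grip_point_offset is the distance from the TCP to the grasp point, in m); x points along the fingers, z is the direction in which the jaws open and shut, and the axes are right-handed (so a half turn about x gives the same grasp; the last joint's range is limited). The gripper opens to 87 mm and grips with 3 to 60 N. Pads are 19 mm wide; open, the fingers measure 117 mm over their backs; the gripper's body (75 mm by 190 mm) begins 51 mm behind the grasp point.
Start: joints at [-1.291, 0.321, -0.07, 1.45, 0.023, 1.371, -0.057], TCP at [0.171, 0.627, 0.223] pointing down, gripper open.
Joint ranges: [-2.86, 2.86], [-0.3, 2.09], [-1.38, 1.24], [0.06, 2.45], [-1.56, 4.7], [0.09, 2.05], [-2.69, 2.69]. Speed limits (rad/s): [2.57, 2.57, 3.14, 3.14, 3.14, 3.14, 3.14].

INTERFACE

Orientations are given as a rotation vector (axis times angle).
In Python, from bench import get_state, get_image, calibration, close_job, grip_point_offset gives the robot as it stands.
- The arm moves only by the tool play_rows, never from a script. Its argument "targets" is a list of rows, each an object with "claw": the closure, from 0 (fully open) to 1 (shut); "linear": the shift along the tool's x, y, z as a fraction of full scale, a list of three; "rotation": the turn, a rotation vector about the tool's x, y, z as a fraction of full scale, a list of three. In form: [{"claw": claw, "linear": [x, y, z], "rotation": [wx, wy, wz]}, ...]. A call has 1 to 10 rows; each row shifts and turns the pose as measured when the row begins, along the tool's axes as they then stand; what a row does not reach is not made up. Full scale, the value 1, is 2.5 cm for a shift and 90 degrees for a turn. A row lasts 1/12 s, in which the tool goes at most 41.7 mm and 7.16 degrees, less where a joint would pass 70% of its speed; a pose out of reach is approached as far as the arm can. A call with a number of a shift or a turn outside -1 to 1 is refused whole. A call with a gripper value outside its range is refused whole. The fingers move at their own pace and stop on an object; "newtons" is the grip in N (left out, the last holds). Time passes only in rows, so rows that do not move let the fingers close. It gives the time, the measured TCP pose, the force and the opening at its end, in the units of the state.
- get_state(): the state, without advancing time (a new reading comes with each control period).
- get_image(name): name is "side" or "top"; returns the picture (480x640x3 uint8, blue, green, red); there is no depth.
- calibration(name): a dict with "fx", "fy", "cx", "cy" (pixels), "rvec" (rotation vector, rad) and "tvec" (3), from world to camera coordinates, as OpenCV has them. Camera axes: x right, y down, z forward; pixel columns grow to the right and rows downward; lengths in m; the calibration is good to about 2 mm. A picture is of the moment at which its call begins. calibration takes no time and is no camera call.
- close_job(): hands the job in, once; it reports no verdict.
The state is a dict: "time": time; "joint_positions": joint angles; "qd": joint speeds; "joint_torque": joint torques, N m; "position": TCP position; "tool_rot": TCP orientation; "ft_force": force on the tool from outside, world axes, zero at the start; "torque": the same for the moment, N m; "grip_width": opening from 0.0 (shut) to 1.0 (fully open).
Only numpy, scipy, OpenCV 4.12 (cv2) and the standard library are available. Lean on these libraries where they do the work, as an engineer would, in place of code of your own. Each camera call takes 0.05 s, during which the arm holds its last target. There are 200 camera calls.

TASK

Stand the two seasoning containers that are out on the table in the two empty bays of the steel rack, upright and one to a bay, beside the third that already stands there. Only then swing the rack's keeper bar all the way shut in front of them, pushing past the resistance of the spring catch until it snaps home and stays shut, and let go. Do not shift or knock over the red bottle, the yellow bottle or the sauce cup close by.

Things in the scene. Friction and masses are not known exactly. Their poses are not given: they have to be found in the camera images.
- rack: Low fixed steel rack, 70 x 222 mm; origin at table height, centre of the middle bay; x to the back plate, y along the row, -x the open front. Three bays without floor (things stand on the table) at y = +70, 0, -70 mm, x = 0, each 64 mm wide, 60 mm deep (back plate's face at x = +30 mm). Back plate and end cheeks 40 mm high; dividers 6 mm thick, 22 mm high. Load from above.
- rack_catch (a point): Nose of the spring plunger, at the rack's -y end, 34 mm above the table. It sits in a black catch block, 34 x 26 mm, 40 mm high, that stands beside the tip of the shut bar (rack x -59 to -25, y -146 to -119 mm).
- keeper (a joint): Angle of the keeper bar, rad: 0 = shut against its stop, along the rack's front (inner face at rack x = -34 mm); grows as it swings out to the front, at most 1.1. Turns about an upright pin at the rack's +y end with slight friction; stays where left. At about 0.06 its tip meets the spring plunger (about 5 N at the knob); below about 0.03 it snaps shut and is held.
- keeper_hinge (a point): Point on the keeper bar's hinge axis (rack x -39, y +115 mm), 34 mm above the table. The bar is 10 mm thick, 12 mm high (28 to 40 mm above the table) and 230 mm long from the axis to its tip.
- keeper_knob (a point): Centre of the top of the red upright knob on the keeper bar, 210 mm from the hinge axis: 16 mm in diameter, from 46 to 88 mm above the table. When shut it stands about 13 mm in front of a container in the last bay, so push it from the outside.
- shaker_a: Steel shaker, 52 mm in diameter, 88 mm tall, 0.16 kg or so; origin at the centre of its underside, z up. One of the three seasoning containers (the shakers and the jar); one of the three, drawn at random, already stands in a bay.
- shaker_b: The other steel shaker, of the same size; origin at the centre of its underside.
- spice_jar: Spice jar with black lid, 45 mm in diameter, 105 mm tall, 0.11 kg or so; origin at the centre of its underside.
- red_bottle: Red squeeze bottle, 58 mm in diameter, 200 mm tall; bystander; origin at the centre of its underside.
- yellow_bottle: Yellow squeeze bottle, 58 mm in diameter, 190 mm tall; bystander; origin at the centre of its underside.
- sauce_cup: White sauce cup, 70 mm in diameter, 42 mm tall; bystander; origin at the centre of its underside.

How it is judged:
By the outcome, as a careful person would: the job done as asked, in the order asked, and still so for the second after the job is handed in, with the robot touching nothing.
It also fails if it takes over 67 s, if anything falls off the work surface, if the arm or the gripper's body presses on something with over 40 N, if the wrist force passes 120 N, or if a joint passes its speed limit or range.

## Working session

There is one attempt and no reset: what is moved stays moved. The work goes in short steps, Python scripts to look and compute and a tool call to move; the robot and the scene stay as the last step left them, time stands still between calls to the robot, and variables do not carry over. Pictures are saved under pics/ and viewed, about 8 in all and at most 12, crops included, and the job is handed in when it is done.

Besides the shell and the picture viewer there is one more tool, called after "Emit:" by a JSON object that holds its "fn" and its "kwargs", one argument or row to a line. play_rows: Moves the arm, as the interface text tells. Shift numbers are shares of 2.5 cm and turn numbers shares of 90 degrees, none past 1 either way. Its arguments: {"type":"object","properties":{"targets":{"type":"array"},"newtons":{"type":"number"}},"required":["targets"]}

```bash
mkdir -p pics; ls; python3 - <<'E'
from bench import *
import cv2
for n in("top","side"):
    cv2.imwrite(f"pics/{n}0.png",get_image(n)); c=calibration(n); print(n,c)
s=get_state();print(s["position"],s["tool_rot"],s["grip_width"],s["time"],grip_point_offset)
E
```

```text
pics
top {'fx': 481.8708937609752, 'fy': 481.8708937609752, 'cx': 318.5649435090145, 'cy': 243.1286451349164, 'rvec': array([ 2.13233233, -2.12596719,  0.16529017]), 'tvec': array([0.07640392, 0.61177751, 0.89456072])}
side {'fx': 444.79285841483346, 'fy': 444.79285841483346, 'cx': 319.18776097229454, 'cy': 233.3122812602371, 'rvec': array([ 2.25292575, -0.01261531, -0.01957299]), 'tvec': array([-0.6039066 ,  0.09901716,  0.84428026])}
[0.17066416 0.62667512 0.22153322] [-1.01241801  1.32462758  1.01046707] 0.993937646257037 0.1 0.0187
```

View pics/top0.png

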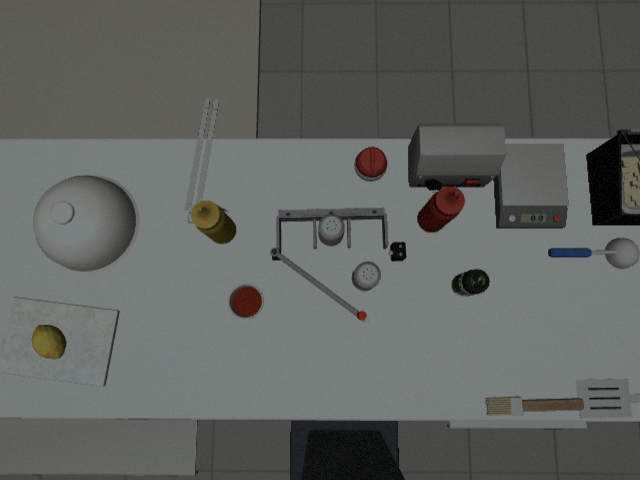

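View pics/side0.png

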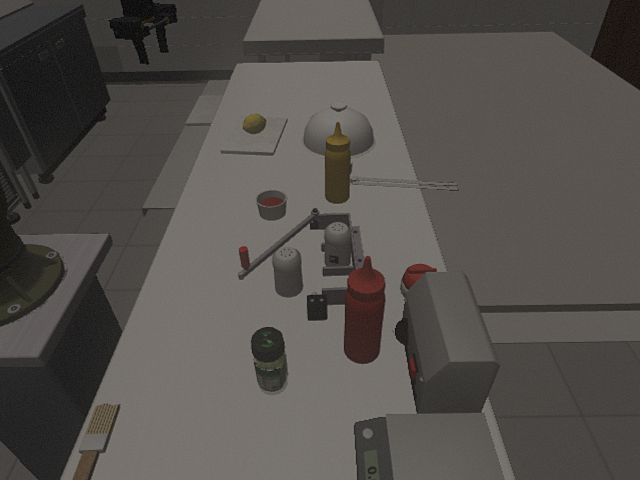

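The top view shows the rack with its back plate from (277,212) to (385,210), a shaker in the middle bay (331,229), and the catch block at (398,251). The hinge is at (275,252) and the knob at (362,315). The loose containers are a shaker (367,276) and the jar (470,282). The side view agrees.

```bash
cat > h.py <<'E'
import numpy as np, cv2
from bench import *
def ray(n,u,v):
    c=calibration(n); R,_=cv2.Rodrigues(c["rvec"]); t=np.ravel(c["tvec"])
    return -R.T@t, R.T@np.array([(u-c["cx"])/c["fx"],(v-c["cy"])/c["fy"],1])
def on(n,u,v,z):
    o,d=ray(n,u,v); return (o+d*(z-o[2])/d[2])[:2]
def px(n,p):
    c=calibration(n); K=np.array([[c["fx"],0,c["cx"]],[0,c["fy"],c["cy"]],[0,0,1]])
    return cv2.projectPoints(np.array([p],float),c["rvec"],c["tvec"],K,None)[0].ravel()
E
python3 - <<'E'
from h import *
im=cv2.imread("pics/top0.png")
cv2.imwrite("pics/crop0.png",cv2.resize(im[180:330,260:500],None,fx=3.3,fy=3.3,interpolation=cv2.INTER_CUBIC)*1)
print("cam",ray("top",0,0)[0],ray("side",0,0)[0])
for n,u,v,z in [("hinge",275,252,.04),("plateL",277,212,.04),("plateR",385,210,.04),("catch",398,251,.04),("shk",367,276,.08),("mid",331,229,.08),("knob",362,315,.088)]: print(n,on("top",u,v,z).round(4))
E
```

```text
cam [0.45469698 0.06700198 0.98443362] [ 0.61366253 -0.5943372   0.59791163]
hinge [0.5955 0.1647]
plateL [0.6768 0.1622]
plateR [ 0.6812 -0.0547]
catch [ 0.598  -0.0789]
shk [ 0.5443 -0.0134]
mid [0.6342 0.0542]
knob [ 0.4716 -0.0026]
```

View pics/crop0.png

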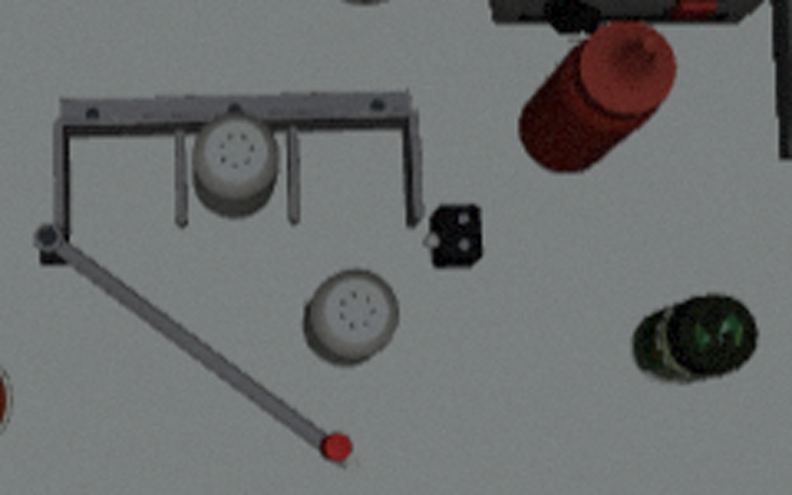

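The crop (3.3x) shows the back-plate corners at (61,99) and (410,92), hinge (47,236) and catch block centre (457,236). Divider ends are at (181,226) and (294,223), shaker holes at (357,310) and jar lid at (714,334).

```bash
python3 - <<'E'
from h import *
f=lambda x,y,z: on("top",260+x/3.3,180+y/3.3,z)
m=np.array([[35,111],[35,-111],[-39,115],[-42,-132.5]])/1e3
w=np.array([f(61,99,.04),f(410,92,.04),f(47,236,.044),f(457,236,.04)])
mc,wc=m.mean(0),w.mean(0)
U,S,V=np.linalg.svd((w-wc).T@(m-mc)); R=U@V; t=wc-R@mc
print("yaw",np.arctan2(R[1,0],R[0,0]),"origin",t,"res",((m@R.T+t-w)*1e3).round(1).tolist())
print("div mid in rack",R.T@((f(181,226,.022)+f(294,223,.022))/2-t))
T=lambda x,y:(R@[x,y]+t).round(4)
print("bays",T(0,.07),T(0,0),T(0,-.07),"knob shut",T(-.039,-.095),"hinge",T(-.039,.115))
for n,x,y,z in [("shk",357,310,.088),("mid",236,150,.088),("jar",714,334,.105),("knob",337,446,.088)]: p=f(x,y,z);print(n,p.round(4),"rack",(R.T@(p-t)).round(4))
# side-view check: mid-height silhouettes
for n,p in [("shk",(*f(357,310,.088),.0)),("jar",(*f(714,334,.105),0)),("jartop",(*f(714,334,.105),.105)),("shktop",(*f(357,310,.088),.088))]: print(n,px("side",p).round(1))
print("red",on("top",*(260+560/3.3,180+140/3.3),0.03),"yellow",on("top",221,229,.03),"cup",on("top",247,302,.042), "red top",on("top",260+628/3.3,180+68/3.3,.16))
E
```

```text
yaw 0.01679656523679766 origin [0.64250503 0.05243029] res [[-5.3, 4.7], [-6.2, -4.7], [5.7, 0.9], [5.8, -1.0]]
div mid in rack [-0.03599971 -0.00036628]
bays [0.6413 0.1224] [0.6425 0.0524] [ 0.6437 -0.0176] knob shut [ 0.6051 -0.0432] hinge [0.6016 0.1668]
shk [ 0.5474 -0.0149] rack [-0.0963 -0.0658]
mid [0.6395 0.0534] rack [-0.003  0.001]
jar [ 0.5329 -0.2099] rack [-0.114  -0.2604]
knob [ 0.4713 -0.0028] rack [-0.1721 -0.0524]
shk [288.8 286.9]
jar [272.7 379.9]
jartop [266.3 336.4]
shktop [285.6 251.4]
red [ 0.65798269 -0.14560218] yellow [0.64375184 0.27602408] cup [0.49665033 0.2172144 ] red top [ 0.66947411 -0.15406313]
```

```bash
python3 - <<'E'
from h import *
from scipy.spatial.transform import Rotation as Ro
s=get_state();print(Ro.from_rotvec(s["tool_rot"]).as_matrix().round(3))
im=cv2.imread("pics/side0.png")
cv2.imwrite("pics/crop1.png",cv2.resize(im[200:410,210:410],None,fx=2.8,fy=2.8,interpolation=cv2.INTER_CUBIC))
E
```

```text
[[-0.    -0.965  0.263]
 [-0.002  0.263  0.965]
 [-1.    -0.    -0.002]]
```

View pics/crop1.png

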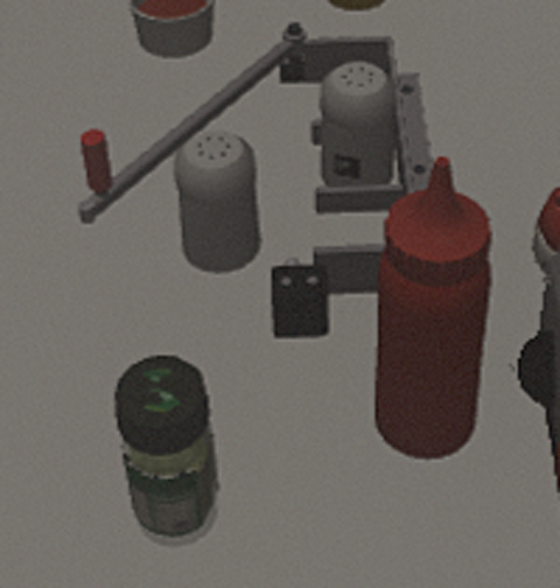

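Dropping the plate corners, which include a flange, puts the rack origin at about (0.637, 0.052) with yaw 0.017. The side view confirms the tops to about 2 mm. I'll put the shaker in the +y bay and the jar in the -y bay, with the jaws along x. First move is the transit.

Emit:
{"fn": "play_rows", "kwargs": {
  "targets": [
    {"claw": 0.15,"linear": [0,-0.71,-0.7],"rotation": [0.079,0,0]},
    {"claw": 0.15,"linear": [0,-0.8,-0.61],"rotation": [0.079,0,0]},
    {"claw": 0.15,"linear": [0,-0.87,-0.5],"rotation": [0.079,0,0]},
    {"claw": 0.15,"linear": [0,-0.92,-0.39],"rotation": [0.079,0,0]},
    {"claw": 0.15,"linear": [0,-0.96,-0.27],"rotation": [0.079,0,0]},
    {"claw": 0.15,"linear": [0,-0.99,-0.15],"rotation": [0.079,0,0]},
    {"claw": 0.15,"linear": [0,-1,0],"rotation": [0.079,0,0]},
    {"claw": 0.15,"linear": [0,-1,0.09],"rotation": [0.079,0,0]},
    {"claw": 0.15,"linear": [0,-0.98,0.21],"rotation": [0.079,0,0]},
    {"claw": 0.15,"linear": [0,-0.94,0.33],"rotation": [0.079,0,0]}
  ],
  "newtons": 20
}}

```text
time: 0.93
position: [0.2934, 0.4027, 0.2144]
tool_rot: [-0.051, 1.579, 0.037]
ft_force: [0.1, 0.6, 0.3]
grip_width: 0.847
```

```bash
cat >> h.py <<'E'
from scipy.spatial.transform import Rotation as Ro
def go(x,y,z,phi=None):
    s=get_state(); R=Ro.from_rotvec(s["tool_rot"]).as_matrix(); p=np.array(s["position"])
    f=np.degrees(np.arctan2(R[1,2],R[0,2]))
    print("t",round(s["time"],2),"p",p.round(4),"phi",f.round(2),"down",R[:,0].round(3),"w",round(s["grip_width"],3),"F",np.round(s["ft_force"],1))
    print("units of 25mm tool xyz",(R.T@(np.array([x,y,z])-p)/.025).round(2), "turn x (of 90)",None if phi is None else round((f-phi)/90,3))
E
python3 - <<'E'
from h import *
go(.5474,-.0149,.2,1)
print("red base side",on("side",361.8,351.8,0))
E
```

```text
t 0.93 p [0.2934 0.4027 0.2144] phi 3.22 down [-0.009 -0.009 -1.   ] w 0.847 F [0.1 0.6 0.3]
units of 25mm tool xyz [  0.64 -17.24   9.21] turn x (of 90) 0.025
red base side [ 0.67191949 -0.16099767]
```

Emit:
{"fn": "play_rows", "kwargs": {
  "targets": [
    {"claw": 0.15,"linear": [0,-1,0.53],"rotation": [0.025,0,0]},
    {"claw": 0.15,"linear": [0,-1,0.53],"rotation": [0,0,0]},
    {"claw": 0.15,"linear": [0,-1,0.53],"rotation": [0,0,0]},
    {"claw": 0.15,"linear": [0,-1,0.53],"rotation": [0,0,0]},
    {"claw": 0.15,"linear": [0,-1,0.53],"rotation": [0,0,0]},
    {"claw": 0.15,"linear": [0,-1,0.53],"rotation": [0,0,0]},
    {"claw": 0.15,"linear": [0,-1,0.53],"rotation": [0,0,0]},
    {"claw": 0.15,"linear": [0,-1,0.53],"rotation": [0,0,0]},
    {"claw": 0.15,"linear": [0,-1,0.53],"rotation": [0,0,0]},
    {"claw": 0.15,"linear": [0,-1,0.53],"rotation": [0,0,0]}
  ]
}}

```text
time: 1.77
position: [0.4315, 0.1401, 0.2123]
tool_rot: [-0.017, 1.584, 0.0]
ft_force: [0.8, 0.2, -0.5]
grip_width: 0.848
```

Emit:
{"fn": "play_rows", "kwargs": {
  "targets": [
    {"claw": 0.15,"linear": [0,-1,0.53],"rotation": [0,0,0]},
    {"claw": 0.15,"linear": [0,-1,0.53],"rotation": [0,0,0]},
    {"claw": 0.15,"linear": [0,-1,0.53],"rotation": [0,0,0]},
    {"claw": 0.15,"linear": [0,-1,0.53],"rotation": [0,0,0]},
    {"claw": 0.15,"linear": [0,-1,0.53],"rotation": [0,0,0]},
    {"claw": 0.15,"linear": [0,-1,0.53],"rotation": [0,0,0]}
  ]
}}

```text
time: 2.27
position: [0.5137, -0.0176, 0.2116]
tool_rot: [-0.016, 1.585, 0.002]
ft_force: [0.4, 0.5, 0.8]
grip_width: 0.851
```

```bash
python3 - <<'E'
from h import *
go(.5474,-.0149,.2,1)
E
```

```text
t 2.27 p [ 0.5137 -0.0176  0.2116] phi 0.65 down [-0.015 -0.009 -1.   ] w 0.851 F [0.4 0.5 0.8]
units of 25mm tool xyz [0.44 0.1  1.36] turn x (of 90) -0.004
```

Emit:
{"fn": "play_rows", "kwargs": {
  "targets": [
    {"claw": 0.15,"linear": [0.1,0.1,0.68],"rotation": [0,-0.01,0.006]},
    {"claw": 0.15,"linear": [0.3,0,0.6],"rotation": [0,0,0]},
    {"claw": 0.15,"linear": [0.6,0,0],"rotation": [0,0,0]},
    {"claw": 0.15,"linear": [0.8,0,0],"rotation": [0,0,0]},
    {"claw": 0.15,"linear": [0.8,0,0],"rotation": [0,0,0]},
    {"claw": 0.15,"linear": [0.2,0,0],"rotation": [0,0,0]}
  ]
}}

```text
time: 2.77
position: [0.5502, -0.0259, 0.1397]
tool_rot: [-0.001, 1.565, -0.006]
ft_force: [-0.4, -0.1, -0.8]
grip_width: 0.849
```

```bash
python3 - <<'E'
from h import *
go(.5474,-.0149,.044,1)
im=get_image("side")
cv2.imwrite("pics/s1.png",cv2.resize(im[130:330,180:400],None,fx=3,fy=3))
E
```

```text
t 2.77 p [ 0.5502 -0.0259  0.1397] phi -0.18 down [ 0.006 -0.004 -1.   ] w 0.849 F [-0.4 -0.1 -0.8]
units of 25mm tool xyz [ 3.83  0.46 -0.14] turn x (of 90) -0.013
```

View pics/s1.png

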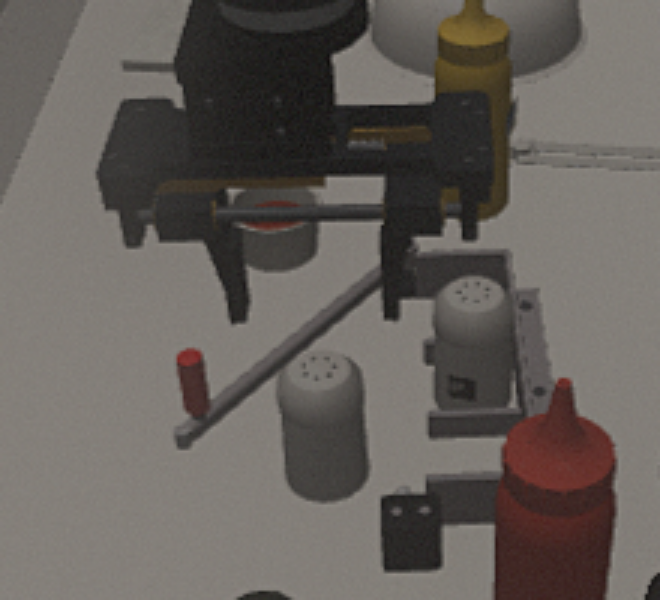

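The side view shows the open fingers straddling the loose shaker at (322,370), clear of the knob (190,380). I'll correct y and go down.

Emit:
{"fn": "play_rows", "kwargs": {
  "targets": [
    {"claw": 0.1,"linear": [0.2,0.23,-0.1],"rotation": [-0.01,0,0]},
    {"claw": 0.1,"linear": [0.7,0.2,0],"rotation": [0,0,0]},
    {"claw": 0.1,"linear": [0.8,0,0],"rotation": [0,0,0]},
    {"claw": 0.1,"linear": [0.8,0,0],"rotation": [0,0,0]},
    {"claw": 0.7,"linear": [0.8,0,0],"rotation": [0,0,0]},
    {"claw": 0.1,"linear": [0.3,0,0],"rotation": [0,0,0]},
    {"claw": 0.1,"linear": [0.1,0,0],"rotation": [0,0,0]}
  ]
}}

```text
time: 3.4
position: [0.5523, -0.0103, 0.0503]
tool_rot: [-0.016, 1.555, 0.017]
ft_force: [-0.4, -1.4, -0.2]
grip_width: 0.895
```

```bash
python3 - <<'E'
from h import *
go(.5474,-.0149,.044,1)
E
```

```text
t 3.4 p [ 0.5523 -0.0103  0.0503] phi 1.22 down [ 0.016  0.001 -1.   ] w 0.895 F [-0.4 -1.4 -0.2]
units of 25mm tool xyz [ 0.25 -0.18 -0.2 ] turn x (of 90) 0.002
```

Emit:
{"fn": "play_rows", "kwargs": {
  "targets": [
    {"claw": 0.1,"linear": [0.2,-0.15,-0.2],"rotation": [0,0.01,0]},
    {"claw": 0.1,"linear": [0.05,-0.05,0],"rotation": [0,0,0]},
    {"claw": 1,"linear": [0,0,0],"rotation": [0,0,0]},
    {"claw": 1,"linear": [0,0,0],"rotation": [0,0,0]},
    {"claw": 1,"linear": [0,0,0],"rotation": [0,0,0]},
    {"claw": 1,"linear": [0,0,0],"rotation": [0,0,0]},
    {"claw": 1,"linear": [0,0,0],"rotation": [0,0,0]},
    {"claw": 1,"linear": [0,0,0],"rotation": [0,0,0]}
  ],
  "newtons": 20
}}

```text
time: 4.07
position: [0.5497, -0.0151, 0.0485]
tool_rot: [-0.015, 1.566, 0.02]
ft_force: [-0.2, 0.4, -1.7]
grip_width: 0.59
```

```bash
python3 - <<'E'
from h import *
go(.6356,.1224,.17,1)
E
```

```text
t 4.07 p [ 0.5497 -0.0151  0.0485] phi 1.29 down [ 0.005  0.003 -1.   ] w 0.59 F [-0.2  0.4 -1.7]
units of 25mm tool xyz [-4.83  5.44  3.58] turn x (of 90) 0.003
```

Emit:
{"fn": "play_rows", "kwargs": {
  "targets": [
    {"claw": 1,"linear": [-0.4,0,0],"rotation": [0,0,0]},
    {"claw": 1,"linear": [-0.8,0,0],"rotation": [0,0,0]},
    {"claw": 1,"linear": [-0.9,0,0],"rotation": [0,0,0]},
    {"claw": 1,"linear": [-0.9,0,0],"rotation": [0,0,0]},
    {"claw": 1,"linear": [-0.9,0,0],"rotation": [0,0,0]},
    {"claw": 1,"linear": [-0.7,0.3,0.2],"rotation": [0,0,0]},
    {"claw": 1,"linear": [-0.2,0.8,0.5],"rotation": [0,0,0]},
    {"claw": 1,"linear": [0,0.8,0.55],"rotation": [0,0,0]},
    {"claw": 1,"linear": [0,0.8,0.55],"rotation": [0,0,0]},
    {"claw": 1,"linear": [0,0.8,0.55],"rotation": [0,0,0]}
  ]
}}

```text
time: 4.9
position: [0.6049, 0.0678, 0.1798]
tool_rot: [-0.005, 1.567, 0.009]
ft_force: [0.4, 0.8, -2.5]
grip_width: 0.587
```

```bash
python3 - <<'E'
from h import *
go(.6346,.1224,.15,1)
E
```

```text
t 4.9 p [0.6049 0.0678 0.1798] phi 0.5 down [ 0.004  0.003 -1.   ] w 0.587 F [ 0.4  0.8 -2.5]
units of 25mm tool xyz [1.2  2.17 1.2 ] turn x (of 90) -0.006
```

Emit:
{"fn": "play_rows", "kwargs": {
  "targets": [
    {"claw": 1,"linear": [0,0.8,0.45],"rotation": [-0.006,0,0]},
    {"claw": 1,"linear": [0,0.7,0.4],"rotation": [0,0,0]},
    {"claw": 1,"linear": [0.2,0.4,0.2],"rotation": [0,0,0]},
    {"claw": 1,"linear": [0.4,0,0],"rotation": [0,0,0]},
    {"claw": 1,"linear": [0.4,0,0],"rotation": [0,0,0]},
    {"claw": 1,"linear": [0,0,0],"rotation": [0,0,0]}
  ]
}}

```text
time: 5.4
position: [0.6327, 0.1235, 0.1543]
tool_rot: [-0.017, 1.565, 0.023]
ft_force: [-1.0, 0.6, -3.0]
grip_width: 0.585
```

```bash
python3 - <<'E'
from h import *
go(.6346,.1224,.05,1)
cv2.imwrite("pics/t1.png",cv2.resize(get_image("top")[150:330,220:460],None,fx=3,fy=3))
cv2.imwrite("pics/s2.png",cv2.resize(get_image("side")[100:320,200:430],None,fx=2.7,fy=2.7))
E
```

```text
t 5.4 p [0.6327 0.1235 0.1543] phi 1.46 down [ 0.006  0.003 -1.   ] w 0.585 F [-1.   0.6 -3. ]
units of 25mm tool xyz [ 4.17 -0.06  0.05] turn x (of 90) 0.005
```

View pics/s2.png

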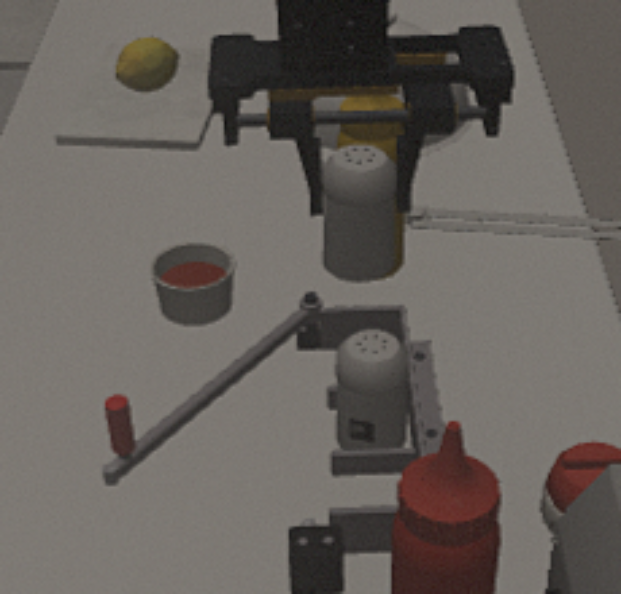

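The shaker hangs upright in the jaws above the +y bay. Lowering it.

Emit:
{"fn": "play_rows", "kwargs": {
  "targets": [
    {"claw": 1,"linear": [0.5,-0.05,0.02],"rotation": [0.005,0,0]},
    {"claw": 1,"linear": [0.7,0,0],"rotation": [0,0,0]},
    {"claw": 1,"linear": [0.6,0,0],"rotation": [0,0,0]},
    {"claw": 1,"linear": [0.4,0,0],"rotation": [0,0,0]},
    {"claw": 1,"linear": [0,0,0],"rotation": [0,0,0]}
  ]
}}

```text
time: 5.92
position: [0.6349, 0.1152, 0.0996]
tool_rot: [-0.002, 1.559, 0.008]
ft_force: [-0.6, -0.8, -1.3]
grip_width: 0.591
```

```bash
python3 - <<'E'
from h import *
go(.6346,.1224,.0495,1)
E
```

```text
t 5.92 p [0.6349 0.1152 0.0996] phi 0.37 down [ 0.012  0.004 -1.   ] w 0.591 F [-0.6 -0.8 -1.3]
units of 25mm tool xyz [ 2.01  0.28 -0.03] turn x (of 90) -0.007
```

Emit:
{"fn": "play_rows", "kwargs": {
  "targets": [
    {"claw": 1,"linear": [0,0.28,-0.03],"rotation": [-0.007,0.007,0]},
    {"claw": 1,"linear": [0.2,0,0],"rotation": [0,0,0]},
    {"claw": 1,"linear": [0.3,0,0],"rotation": [0,0,0]},
    {"claw": 1,"linear": [0,0,0],"rotation": [0,0,0]}
  ]
}}

```text
time: 6.25
position: [0.6348, 0.1217, 0.0873]
tool_rot: [-0.01, 1.57, 0.016]
ft_force: [-0.8, 0.4, -2.0]
grip_width: 0.597
```

```bash
python3 - <<'E'
from h import *
go(.6346,.1224,.0495,1)
E
```

```text
t 6.25 p [0.6348 0.1217 0.0873] phi 0.95 down [ 0.001  0.004 -1.   ] w 0.597 F [-0.8  0.4 -2. ]
units of 25mm tool xyz [ 1.51  0.02 -0.01] turn x (of 90) -0.001
```

Emit:
{"fn": "play_rows", "kwargs": {
  "targets": [
    {"claw": 1,"linear": [0.4,0.02,0],"rotation": [0,0,0]},
    {"claw": 1,"linear": [0.4,0,0],"rotation": [0,0,0]},
    {"claw": 1,"linear": [0.3,0,0],"rotation": [0,0,0]},
    {"claw": 1,"linear": [0.2,0,0],"rotation": [0,0,0]},
    {"claw": 1,"linear": [0,0,0],"rotation": [0,0,0]}
  ]
}}

```text
time: 6.67
position: [0.6353, 0.1229, 0.0519]
tool_rot: [-0.01, 1.568, 0.017]
ft_force: [-0.2, -0.8, -2.6]
grip_width: 0.587
```

```bash
python3 - <<'E'
from h import *
go(.6346,.1224,.0495,1)
E
```

```text
t 6.67 p [0.6353 0.1229 0.0519] phi 0.98 down [ 0.002  0.004 -1.   ] w 0.587 F [-0.2 -0.8 -2.6]
units of 25mm tool xyz [ 0.1  -0.02 -0.03] turn x (of 90) -0.0
```

Emit:
{"fn": "play_rows", "kwargs": {
  "targets": [
    {"claw": 1,"linear": [0.1,0,0],"rotation": [0,0,0]},
    {"claw": 1,"linear": [0.04,0,0],"rotation": [0,0,0]},
    {"claw": 1,"linear": [0,0,0],"rotation": [0,0,0]}
  ]
}}

```text
time: 6.92
position: [0.6355, 0.1228, 0.0487]
tool_rot: [-0.01, 1.568, 0.017]
ft_force: [0.6, 0.3, -1.3]
grip_width: 0.585
```

```bash
python3 - <<'E'
from h import *
go(.6346,.1224,.0485,1)
E
```

```text
t 6.92 p [0.6355 0.1228 0.0487] phi 0.97 down [ 0.002  0.005 -1.   ] w 0.585 F [ 0.6  0.3 -1.3]
units of 25mm tool xyz [ 0.01 -0.02 -0.04] turn x (of 90) -0.0
```

Emit:
{"fn": "play_rows", "kwargs": {
  "targets": [
    {"claw": 0.3,"linear": [0,0,0],"rotation": [0,0,0]},
    {"claw": 0.2,"linear": [0,0,0],"rotation": [0,0,0]},
    {"claw": 0.15,"linear": [0,0,0],"rotation": [0,0,0]},
    {"claw": 0.15,"linear": [0,0,0],"rotation": [0,0,0]},
    {"claw": 0.15,"linear": [-0.3,0,0],"rotation": [0,0,0]},
    {"claw": 0.15,"linear": [-0.7,0,0],"rotation": [0,0,0]},
    {"claw": 0.15,"linear": [-1,0,0],"rotation": [0,0,0]},
    {"claw": 0.15,"linear": [-1,0,0],"rotation": [0,0,0]},
    {"claw": 0.15,"linear": [-1,0,0],"rotation": [0,0,0]},
    {"claw": 0.15,"linear": [-1,0,0],"rotation": [0,0,0]}
  ]
}}

```text
time: 7.75
position: [0.6328, 0.1214, 0.1764]
tool_rot: [-0.011, 1.574, 0.014]
ft_force: [-0.6, -0.2, -0.1]
grip_width: 0.85
```

```bash
python3 - <<'E'
from h import *
go(.5329,-.2099,.2,-21)
E
```

```text
t 7.75 p [0.6328 0.1214 0.1764] phi 0.92 down [-0.004  0.002 -1.   ] w 0.85 F [-0.6 -0.2 -0.1]
units of 25mm tool xyz [ -0.95 -13.18  -4.21] turn x (of 90) 0.244
```

Emit:
{"fn": "play_rows", "kwargs": {
  "targets": [
    {"claw": 0.15,"linear": [-0.6,-0.5,-0.8],"rotation": [0,0,0]},
    {"claw": 0.15,"linear": [-0.6,-0.8,-0.8],"rotation": [0,0,0]},
    {"claw": 0.15,"linear": [-0.2,-1,-0.8],"rotation": [0,0,0]},
    {"claw": 0.15,"linear": [0,-1,-0.8],"rotation": [0,0,0]},
    {"claw": 0.15,"linear": [0,-1,-0.6],"rotation": [0,0,0]},
    {"claw": 0.15,"linear": [0,-1,-0.3],"rotation": [0,0,0]},
    {"claw": 0.15,"linear": [0,-1,0],"rotation": [0,0,0]},
    {"claw": 0.15,"linear": [0,-1,0],"rotation": [0.06,0,0]},
    {"claw": 0.15,"linear": [0,-1,0],"rotation": [0.06,0,0]},
    {"claw": 0.15,"linear": [0,-1,0],"rotation": [0.06,0,0]}
  ]
}}

```text
time: 8.58
position: [0.5299, -0.1148, 0.2267]
tool_rot: [0.222, 1.54, -0.193]
ft_force: [-0.5, 0.6, 0.2]
grip_width: 0.852
```

```bash
python3 - <<'E'
from h import *
go(.5329,-.2099,.17,-21)
cv2.imwrite("pics/t2.png",cv2.resize(get_image("top")[150:330,220:490],None,fx=2.9,fy=2.9))
E
```

```text
t 8.58 p [ 0.5299 -0.1148  0.2267] phi -15.18 down [ 0.023  0.016 -1.   ] w 0.852 F [-0.5  0.6  0.2]
units of 25mm tool xyz [ 2.21 -3.69  1.07] turn x (of 90) 0.065
```

View pics/t2.png

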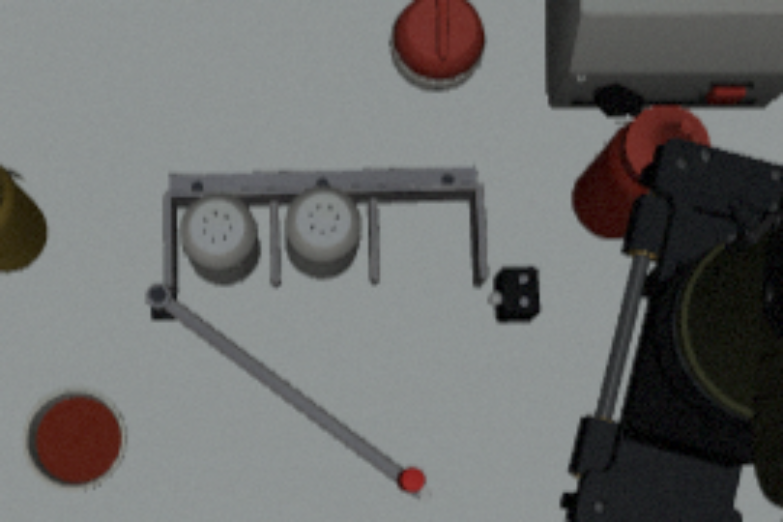

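The first shaker stands upright in the +y bay at (220,235). Next, the jar.

Emit:
{"fn": "play_rows", "kwargs": {
  "targets": [
    {"claw": 0.1,"linear": [0,-0.8,0.3],"rotation": [0.05,0.011,-0.013]},
    {"claw": 0.1,"linear": [0,-1,0.4],"rotation": [0.04,0,0]},
    {"claw": 0.1,"linear": [0.3,-1,0.45],"rotation": [0.02,0,0]},
    {"claw": 0.1,"linear": [0.6,-0.6,0.3],"rotation": [0,0,0]},
    {"claw": 0.1,"linear": [0.5,0,0],"rotation": [0,0,0]},
    {"claw": 0.1,"linear": [0.3,0,0],"rotation": [0,0,0]}
  ]
}}

```text
time: 9.13
position: [0.5318, -0.2226, 0.1897]
tool_rot: [0.364, 1.529, -0.363]
ft_force: [-0.2, 0.7, 0.6]
grip_width: 0.897
```

```bash
python3 - <<'E'
from h import *
go(.5329,-.2099,.046,-24)
E
```

```text
t 9.13 p [ 0.5318 -0.2226  0.1897] phi -26.58 down [ 0.011 -0.002 -1.   ] w 0.897 F [-0.2  0.7  0.6]
units of 25mm tool xyz [ 5.75  0.46 -0.25] turn x (of 90) -0.029
```

Emit:
{"fn": "play_rows", "kwargs": {
  "targets": [
    {"claw": 0.1,"linear": [0.3,0.45,-0.2],"rotation": [-0.02,0.005,-0.002]},
    {"claw": 0.1,"linear": [0.5,0,0],"rotation": [0,0,0]},
    {"claw": 0.1,"linear": [0.6,0,0],"rotation": [0,0,0]},
    {"claw": 0.1,"linear": [0.3,0,0],"rotation": [0,0,0]},
    {"claw": 0.1,"linear": [0,0,0],"rotation": [0,0,0]}
  ]
}}

```text
time: 9.55
position: [0.5332, -0.2009, 0.1426]
tool_rot: [0.332, 1.547, -0.325]
ft_force: [1.1, 0.3, 0.0]
grip_width: 0.897
```

```bash
python3 - <<'E'
from h import *
go(.5329,-.2099,.046,-24)
cv2.imwrite("pics/s3.png",cv2.resize(get_image("side")[200:430,180:420],None,fx=2.6,fy=2.6))
E
```

```text
t 9.55 p [ 0.5332 -0.2009  0.1426] phi -24.0 down [-0.     0.004 -1.   ] w 0.897 F [1.1 0.3 0. ]
units of 25mm tool xyz [ 3.86 -0.35  0.14] turn x (of 90) 0.0
```

View pics/s3.png

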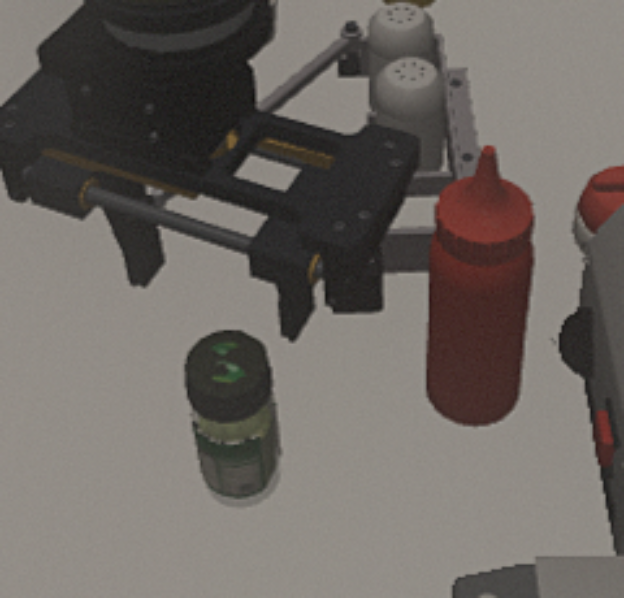

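The fingers straddle the jar (230,360) in line and the body is clear of the red bottle. Correcting and going down.

Emit:
{"fn": "play_rows", "kwargs": {
  "targets": [
    {"claw": 0.1,"linear": [0.2,-0.33,0.14],"rotation": [0,0,0]},
    {"claw": 0.1,"linear": [0.6,0,0],"rotation": [0,0,0]},
    {"claw": 0.1,"linear": [0.8,0,0],"rotation": [0,0,0]},
    {"claw": 0.1,"linear": [0.7,0,0],"rotation": [0,0,0]},
    {"claw": 0.1,"linear": [0.6,0,0],"rotation": [0,0,0]},
    {"claw": 0.1,"linear": [0.3,0,0],"rotation": [0,0,0]},
    {"claw": 0.1,"linear": [0,0,0],"rotation": [0,0,0]}
  ]
}}

```text
time: 10.18
position: [0.5386, -0.2125, 0.0642]
tool_rot: [0.327, 1.536, -0.321]
ft_force: [0.2, 0.9, 0.1]
grip_width: 0.896
```

```bash
python3 - <<'E'
from h import *
go(.5329,-.2099,.046,-24)
E
```

```text
t 10.18 p [ 0.5386 -0.2125  0.0642] phi -23.73 down [ 0.011  0.002 -1.   ] w 0.896 F [0.2 0.9 0.1]
units of 25mm tool xyz [ 0.73 -0.   -0.26] turn x (of 90) 0.003
```

Emit:
{"fn": "play_rows", "kwargs": {
  "targets": [
    {"claw": 0.1,"linear": [0.2,0,-0.25],"rotation": [0,0.006,0]},
    {"claw": 0.1,"linear": [0.35,0,0],"rotation": [0,0,0]},
    {"claw": 0.1,"linear": [0.15,0,0],"rotation": [0,0,0]},
    {"claw": 0.1,"linear": [0,0,0],"rotation": [0,0,0]},
    {"claw": 1,"linear": [0,0,0],"rotation": [0,0,0]},
    {"claw": 1,"linear": [0,0,0],"rotation": [0,0,0]},
    {"claw": 1,"linear": [0,0,0],"rotation": [0,0,0]},
    {"claw": 1,"linear": [0,0,0],"rotation": [0,0,0]},
    {"claw": 1,"linear": [0,0,0],"rotation": [0,0,0]},
    {"claw": 1,"linear": [0,0,0],"rotation": [0,0,0]}
  ]
}}

```text
time: 11.02
position: [0.5355, -0.2114, 0.0493]
tool_rot: [0.329, 1.539, -0.32]
ft_force: [0.6, 0.1, -0.3]
grip_width: 0.532
```

```bash
python3 - <<'E'
from h import *
go(.637,-.0176,.19,1)
E
```

```text
t 11.02 p [ 0.5355 -0.2114  0.0493] phi -23.72 down [ 0.008  0.004 -1.   ] w 0.532 F [ 0.6  0.1 -0.3]
units of 25mm tool xyz [-5.56  8.77  0.63] turn x (of 90) -0.275
```

Emit:
{"fn": "play_rows", "kwargs": {
  "targets": [
    {"claw": 1,"linear": [0,0,0],"rotation": [0,0,0]},
    {"claw": 1,"linear": [-0.3,0,0],"rotation": [0,0,0]},
    {"claw": 1,"linear": [-0.7,0,0],"rotation": [0,0,0]},
    {"claw": 1,"linear": [-0.9,0,0],"rotation": [0,0,0]},
    {"claw": 1,"linear": [-0.9,0,0],"rotation": [0,0,0]},
    {"claw": 1,"linear": [-0.9,0,0],"rotation": [0,0,0]},
    {"claw": 1,"linear": [-0.9,0.2,0],"rotation": [0,0,0]},
    {"claw": 1,"linear": [-0.6,0.5,0],"rotation": [0,0,0]},
    {"claw": 1,"linear": [-0.2,0.8,-0.3],"rotation": [-0.02,0,0]},
    {"claw": 1,"linear": [0,0.9,-0.3],"rotation": [-0.03,0,0]}
  ]
}}

```text
time: 11.85
position: [0.5406, -0.1571, 0.1932]
tool_rot: [0.274, 1.549, -0.271]
ft_force: [0.5, -0.8, -0.7]
grip_width: 0.511
```

```bash
python3 - <<'E'
from h import *
go(.637,-.0176,.19,1)
E
```

```text
t 11.85 p [ 0.5406 -0.1571  0.1932] phi -19.93 down [ 0.005  0.001 -1.   ] w 0.511 F [ 0.5 -0.8 -0.7]
units of 25mm tool xyz [0.15 6.56 1.72] turn x (of 90) -0.233
```

Emit:
{"fn": "play_rows", "kwargs": {
  "targets": [
    {"claw": 1,"linear": [0,1,-0.1],"rotation": [-0.047,0,0]},
    {"claw": 1,"linear": [0,1,0.1],"rotation": [-0.047,0,0]},
    {"claw": 1,"linear": [0,1,0.3],"rotation": [-0.047,0,0]},
    {"claw": 1,"linear": [0,0.9,0.6],"rotation": [-0.047,0,0]},
    {"claw": 1,"linear": [0,0.8,0.8],"rotation": [-0.04,0,0]},
    {"claw": 1,"linear": [0,0.4,0.6],"rotation": [0,0,0]},
    {"claw": 1,"linear": [0,0,0],"rotation": [0,0,0]}
  ]
}}

```text
time: 12.43
position: [0.6238, -0.0248, 0.1995]
tool_rot: [-0.021, 1.56, 0.033]
ft_force: [0.4, 0.0, -1.5]
grip_width: 0.51
```

```bash
python3 - <<'E'
from h import *
go(.637,-.0176,.15,1)
E
```

```text
t 12.43 p [ 0.6238 -0.0248  0.1995] phi 1.97 down [ 0.01   0.008 -1.   ] w 0.51 F [ 0.4  0.  -1.5]
units of 25mm tool xyz [1.99 0.25 0.52] turn x (of 90) 0.011
```

Emit:
{"fn": "play_rows", "kwargs": {
  "targets": [
    {"claw": 1,"linear": [0.3,0.25,0.5],"rotation": [0.011,0.006,-0.005]},
    {"claw": 1,"linear": [0.6,0,0],"rotation": [0,0,0]},
    {"claw": 1,"linear": [0.6,0,0],"rotation": [0,0,0]},
    {"claw": 1,"linear": [0.5,0,0],"rotation": [0,0,0]},
    {"claw": 1,"linear": [0,0,0],"rotation": [0,0,0]}
  ]
}}

```text
time: 12.85
position: [0.6355, -0.0196, 0.1484]
tool_rot: [-0.015, 1.57, 0.011]
ft_force: [-1.4, -0.1, -2.0]
grip_width: 0.507
```

```bash
python3 - <<'E'
from h import *
go(.637,-.0176,.05,1)
cv2.imwrite("pics/s4.png",cv2.resize(get_image("side")[140:360,210:430],None,fx=2.7,fy=2.7))
E
```

```text
t 12.85 p [ 0.6355 -0.0196  0.1484] phi 0.93 down [ 0.    -0.003 -1.   ] w 0.507 F [-1.4 -0.1 -2. ]
units of 25mm tool xyz [3.94 0.09 0.06] turn x (of 90) -0.001
```

View pics/s4.png

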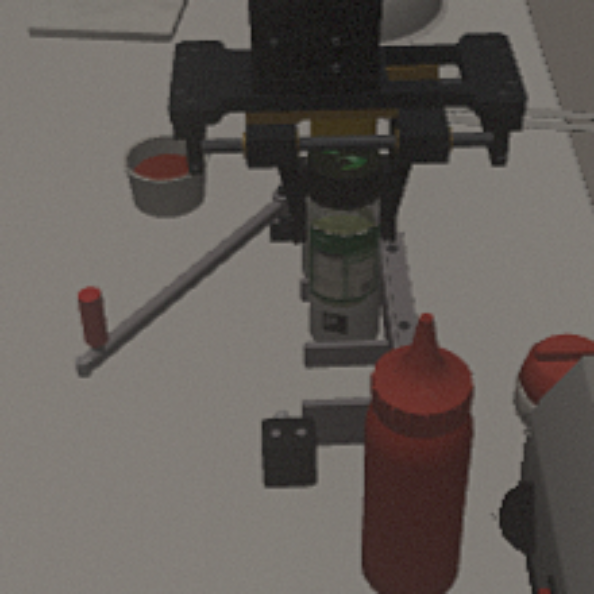

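The jar hangs upright above the -y bay and everything else is undisturbed. Lowering in two stages.

Emit:
{"fn": "play_rows", "kwargs": {
  "targets": [
    {"claw": 1,"linear": [0.4,0.09,0.06],"rotation": [0,0,0.002]},
    {"claw": 1,"linear": [0.6,0,0],"rotation": [0,0,0]},
    {"claw": 1,"linear": [0.6,0,0],"rotation": [0,0,0]},
    {"claw": 1,"linear": [0.3,0,0],"rotation": [0,0,0]},
    {"claw": 1,"linear": [0,0,0],"rotation": [0,0,0]}
  ]
}}

```text
time: 13.32
position: [0.6385, -0.0197, 0.1029]
tool_rot: [-0.008, 1.564, 0.012]
ft_force: [-0.2, -0.6, -0.6]
grip_width: 0.51
```

```bash
python3 - <<'E'
from h import *
go(.637,-.0176,.05,1)
E
```

```text
t 13.32 p [ 0.6385 -0.0197  0.1029] phi 0.71 down [ 0.007  0.002 -1.   ] w 0.51 F [-0.2 -0.6 -0.6]
units of 25mm tool xyz [ 2.12  0.08 -0.07] turn x (of 90) -0.003
```

Emit:
{"fn": "play_rows", "kwargs": {
  "targets": [
    {"claw": 1,"linear": [0.2,0.08,-0.07],"rotation": [-0.003,0.004,0]},
    {"claw": 1,"linear": [0.5,0,0],"rotation": [0,0,0]},
    {"claw": 1,"linear": [0.5,0,0],"rotation": [0,0,0]},
    {"claw": 1,"linear": [0.4,0,0],"rotation": [0,0,0]},
    {"claw": 1,"linear": [0.1,0,0],"rotation": [0,0,0]},
    {"claw": 1,"linear": [0,0,0],"rotation": [0,0,0]}
  ]
}}

```text
time: 13.82
position: [0.6377, -0.0177, 0.058]
tool_rot: [-0.011, 1.568, 0.016]
ft_force: [-0.7, 0.2, -0.7]
grip_width: 0.512
```

```bash
python3 - <<'E'
from h import *
go(.637,-.0176,.049,1)
E
```

```text
t 13.82 p [ 0.6377 -0.0177  0.058 ] phi 0.98 down [ 0.003  0.003 -1.   ] w 0.512 F [-0.7  0.2 -0.7]
units of 25mm tool xyz [ 0.36  0.   -0.03] turn x (of 90) -0.0
```

Emit:
{"fn": "play_rows", "kwargs": {
  "targets": [
    {"claw": 1,"linear": [0.2,0,-0.03],"rotation": [0,0,0]},
    {"claw": 1,"linear": [0.14,0,0],"rotation": [0,0,0]},
    {"claw": 1,"linear": [0.05,0,0],"rotation": [0,0,0]},
    {"claw": 1,"linear": [0,0,0],"rotation": [0,0,0]}
  ]
}}

```text
time: 14.15
position: [0.6375, -0.0181, 0.0497]
tool_rot: [-0.011, 1.567, 0.016]
ft_force: [-0.2, -0.3, -1.5]
grip_width: 0.509
```

```bash
python3 - <<'E'
from h import *
go(.637,-.0176,.049,1)
E
```

```text
t 14.15 p [ 0.6375 -0.0181  0.0497] phi 0.97 down [ 0.004  0.004 -1.   ] w 0.509 F [-0.2 -0.3 -1.5]
units of 25mm tool xyz [ 0.03  0.02 -0.02] turn x (of 90) -0.0
```

Emit:
{"fn": "play_rows", "kwargs": {
  "targets": [
    {"claw": 1,"linear": [0.03,0,0],"rotation": [0,0,0]},
    {"claw": 0.3,"linear": [0,0,0],"rotation": [0,0,0]},
    {"claw": 0.2,"linear": [0,0,0],"rotation": [0,0,0]},
    {"claw": 0.15,"linear": [0,0,0],"rotation": [0,0,0]},
    {"claw": 0.15,"linear": [0,0,0],"rotation": [0,0,0]},
    {"claw": 0.15,"linear": [-0.3,0,0],"rotation": [0,0,0]},
    {"claw": 0.15,"linear": [-0.7,0,0],"rotation": [0,0,0]},
    {"claw": 0.15,"linear": [-1,0,0],"rotation": [0,0,0]},
    {"claw": 0.15,"linear": [-1,0,0],"rotation": [0,0,0]},
    {"claw": 0.15,"linear": [-1,0,0],"rotation": [0,0,0]}
  ]
}}

```text
time: 14.98
position: [0.6337, -0.0183, 0.1481]
tool_rot: [-0.012, 1.577, 0.014]
ft_force: [0.7, 0.1, 0.8]
grip_width: 0.845
```

```bash
python3 - <<'E'
from h import *
go(.43,-.025,.16,1)
E
```

```text
t 14.98 p [ 0.6337 -0.0183  0.1481] phi 0.95 down [-0.006  0.002 -1.   ] w 0.845 F [0.7 0.1 0.8]
units of 25mm tool xyz [-0.43 -0.13 -8.15] turn x (of 90) -0.001
```

Emit:
{"fn": "play_rows", "kwargs": {
  "targets": [
    {"claw": 1,"linear": [-0.5,0,0],"rotation": [0,0,0]},
    {"claw": 1,"linear": [-0.3,0,-0.8],"rotation": [0,0,0]},
    {"claw": 1,"linear": [0,0.1,-1],"rotation": [0,0,0]},
    {"claw": 1,"linear": [0,0.1,-1],"rotation": [0,0,0]},
    {"claw": 1,"linear": [0,0.1,-1],"rotation": [0,0,0]},
    {"claw": 1,"linear": [0,0.1,-1],"rotation": [0,0,0]},
    {"claw": 1,"linear": [0,0.1,-1],"rotation": [0,0,0]},
    {"claw": 1,"linear": [0,0.1,-0.8],"rotation": [0,0,0]},
    {"claw": 1,"linear": [0,0,-0.5],"rotation": [0,0,0]},
    {"claw": 1,"linear": [0,0,0],"rotation": [0,0,0]}
  ]
}}

```text
time: 15.82
position: [0.453, -0.0075, 0.1751]
tool_rot: [-0.011, 1.563, 0.015]
ft_force: [0.3, -0.7, 0.4]
grip_width: 0.175
```

```bash
python3 - <<'E'
from h import *
go(.434,-.0028,.062,1)
cv2.imwrite("pics/t3.png",cv2.resize(get_image("top")[170:350,250:490],None,fx=3.2,fy=3.2))
E
```

```text
t 15.82 p [ 0.453  -0.0075  0.1751] phi 0.94 down [ 0.008  0.003 -1.   ] w 0.175 F [ 0.3 -0.7  0.4]
units of 25mm tool xyz [ 4.52  0.19 -0.79] turn x (of 90) -0.001
```

View pics/t3.png

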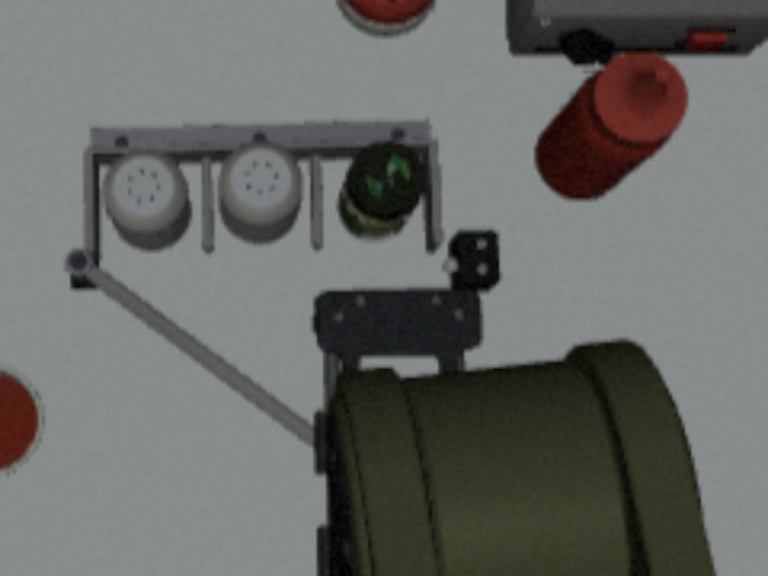

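All three containers stand upright in their bays and the bystanders have not moved. Now I'll get in front of the knob.

Emit:
{"fn": "play_rows", "kwargs": {
  "targets": [
    {"claw": 1,"linear": [0.3,0.19,-0.5],"rotation": [0,0.005,0]},
    {"claw": 1,"linear": [0.5,0,-0.3],"rotation": [0,0,0]},
    {"claw": 1,"linear": [0.8,0,0],"rotation": [0,0,0]},
    {"claw": 1,"linear": [0.4,0,0],"rotation": [0,0,0]},
    {"claw": 1,"linear": [0,0,0],"rotation": [0,0,0]}
  ]
}}

```text
time: 16.28
position: [0.4397, -0.0031, 0.126]
tool_rot: [-0.008, 1.561, 0.014]
ft_force: [-0.6, -1.4, 0.4]
grip_width: 0.003
```

```bash
python3 - <<'E'
from h import *
go(.434,-.0028,.062,1)
E
```

```text
t 16.28 p [ 0.4397 -0.0031  0.126 ] phi 0.8 down [ 0.01   0.003 -1.   ] w 0.003 F [-0.6 -1.4  0.4]
units of 25mm tool xyz [ 2.56  0.01 -0.25] turn x (of 90) -0.002
```

Emit:
{"fn": "play_rows", "kwargs": {
  "targets": [
    {"claw": 1,"linear": [0.1,0,-0.35],"rotation": [0,0.006,0]},
    {"claw": 1,"linear": [0.4,0,0],"rotation": [0,0,0]},
    {"claw": 1,"linear": [0.5,0,0],"rotation": [0,0,0]},
    {"claw": 1,"linear": [0,0,0],"rotation": [0,0,0]}
  ]
}}

```text
time: 16.62
position: [0.4329, -0.0038, 0.1008]
tool_rot: [-0.009, 1.569, 0.011]
ft_force: [-0.1, 0.0, -1.2]
grip_width: 0.01
```

```bash
python3 - <<'E'
from h import *
go(.434,-.0028,.062,1)
E
```

```text
t 16.62 p [ 0.4329 -0.0038  0.1008] phi 0.72 down [ 0.002  0.002 -1.   ] w 0.01 F [-0.1  0.  -1.2]
units of 25mm tool xyz [1.55 0.04 0.04] turn x (of 90) -0.003
```

Emit:
{"fn": "play_rows", "kwargs": {
  "targets": [
    {"claw": 1,"linear": [0.4,0.04,0],"rotation": [-0.003,0,0]},
    {"claw": 1,"linear": [0.6,0,0],"rotation": [0,0,0]},
    {"claw": 1,"linear": [0.5,0,0],"rotation": [0,0,0]},
    {"claw": 1,"linear": [0,0,0],"rotation": [0,0,0]}
  ]
}}

```text
time: 16.95
position: [0.4354, -0.0023, 0.0627]
tool_rot: [-0.012, 1.565, 0.016]
ft_force: [-0.5, -0.6, -0.0]
grip_width: 0.007
```

```bash
python3 - <<'E'
from h import *
go(.46,-.005,.06,1)
E
```

```text
t 16.95 p [ 0.4354 -0.0023  0.0627] phi 1.05 down [ 0.006  0.003 -1.   ] w 0.007 F [-0.5 -0.6 -0. ]
units of 25mm tool xyz [ 0.11 -0.13  0.98] turn x (of 90) 0.001
```

Emit:
{"fn": "play_rows", "kwargs": {
  "targets": [
    {"claw": 1,"linear": [0.05,-0.05,0.4],"rotation": [0,0.003,0]},
    {"claw": 1,"linear": [0,-0.2,0.4],"rotation": [0,0,0]},
    {"claw": 1,"linear": [0,-0.24,0.4],"rotation": [0,0,0]},
    {"claw": 1,"linear": [0,-0.24,0.4],"rotation": [0,0,0]},
    {"claw": 1,"linear": [0,-0.22,0.4],"rotation": [0,0,0]},
    {"claw": 1,"linear": [0,0,0],"rotation": [0,0,0]}
  ]
}}

```text
time: 17.45
position: [0.4881, -0.0252, 0.0625]
tool_rot: [-0.016, 1.571, 0.019]
ft_force: [0.2, 0.2, 0.4]
grip_width: 0.008
```

```bash
cat >> h.py <<'E'
def knob(save=None):
    im=get_image("side"); 
    if save: cv2.imwrite(save,im)
    hsv=cv2.cvtColor(im,cv2.COLOR_BGR2HSV)
    m=(((hsv[...,0]<8)|(hsv[...,0]>172))&(hsv[...,1]>130)&(hsv[...,2]>60)).astype(np.uint8)
    n,l,st,c=cv2.connectedComponentsWithStats(m)
    for i in range(1,n):
        if 25<st[i,4]<600: print("blob",st[i],c[i].round(1),"at z.067",on("side",*c[i],.067).round(4))
E
python3 - <<'E'
from h import *
go(.5,-.03,.06,1); knob()
E
```

```text
t 17.45 p [ 0.4881 -0.0252  0.0625] phi 1.26 down [ 0.     0.002 -1.   ] w 0.008 F [0.2 0.2 0.4]
units of 25mm tool xyz [ 0.1  -0.2   0.47] turn x (of 90) 0.003
blob [260 197  23  10 146] [271.  201.3] at z.067 [0.5052 0.1678]
blob [259 254   8   6  39] [262.6 256.9] at z.067 [ 0.5044 -0.0048]
blob [404 264  32  24 284] [416.3 272.4] at z.067 [ 0.7701 -0.0502]
blob [346 291  37  21 215] [361.5 303. ] at z.067 [ 0.672  -0.1173]
blob [409 358   7  13  49] [412.1 363.8] at z.067 [ 0.7334 -0.2305]
```

Emit:
{"fn": "play_rows", "kwargs": {
  "targets": [
    {"claw": 1,"linear": [0.05,-0.12,0.4],"rotation": [0,0,0]},
    {"claw": 1,"linear": [0,-0.15,0.4],"rotation": [0,0,0]},
    {"claw": 1,"linear": [0,-0.12,0.4],"rotation": [0,0,0]},
    {"claw": 1,"linear": [0,-0.1,0.4],"rotation": [0,0,0]},
    {"claw": 1,"linear": [0,-0.08,0.4],"rotation": [0,0,0]},
    {"claw": 1,"linear": [0,0,0],"rotation": [0,0,0]}
  ]
}}

```text
time: 18.0
position: [0.5363, -0.0351, 0.0616]
tool_rot: [-0.014, 1.575, 0.025]
ft_force: [-0.1, 0.3, 0.2]
grip_width: 0.003
```

```bash
python3 - <<'E'
from h import *
go(.575,-.043,.06,1); knob("pics/s5.png")
E
```

```text
t 18.0 p [ 0.5363 -0.0351  0.0616] phi 1.41 down [-0.005  0.007 -1.   ] w 0.003 F [-0.1  0.3  0.2]
units of 25mm tool xyz [ 0.06 -0.36  1.54] turn x (of 90) 0.005
blob [287 260   8   6  43] [290.4 262.7] at z.067 [ 0.5547 -0.0211]
blob [404 264  32  23 284] [416.2 272.4] at z.067 [ 0.7699 -0.0502]
blob [346 293  35  18 220] [360.3 303.3] at z.067 [ 0.67   -0.1179]
blob [410 358   6  13  52] [412.1 364. ] at z.067 [ 0.7334 -0.2308]
```

Emit:
{"fn": "play_rows", "kwargs": {
  "targets": [
    {"claw": 1,"linear": [0.05,-0.1,0.35],"rotation": [0.005,-0.003,0]},
    {"claw": 1,"linear": [0,-0.08,0.35],"rotation": [0,0,0]},
    {"claw": 1,"linear": [0,-0.06,0.3],"rotation": [0,0,0]},
    {"claw": 1,"linear": [0,0,0.1],"rotation": [0,0,0]}
  ]
}}

```text
time: 18.38
position: [0.5636, -0.0397, 0.0598]
tool_rot: [-0.006, 1.573, 0.02]
ft_force: [0.1, -0.7, 1.0]
grip_width: 0.006
```

```bash
python3 - <<'E'
from h import *
go(.581,-.042,.06,1); knob()
E
```

```text
t 18.38 p [ 0.5636 -0.0397  0.0598] phi 0.95 down [-0.002  0.009 -1.   ] w 0.006 F [ 0.1 -0.7  1. ]
units of 25mm tool xyz [-0.01 -0.1   0.69] turn x (of 90) -0.001
blob [301 261   9  16  67] [304.6 266.3] at z.067 [ 0.5799 -0.0309]
blob [403 264  33  23 287] [415.8 272.6] at z.067 [ 0.7692 -0.0506]
blob [346 292  36  20 234] [360.8 303.1] at z.067 [ 0.6709 -0.1175]
blob [410 358   6  13  52] [412.2 364.2] at z.067 [ 0.7334 -0.2311]
```

Knob is about 18 mm ahead of the TCP. I'll push slowly through the catch, watching force.

Emit:
{"fn": "play_rows", "kwargs": {
  "targets": [
    {"claw": 1,"linear": [0,-0.05,0.2],"rotation": [0,0,0]},
    {"claw": 1,"linear": [0,-0.03,0.2],"rotation": [0,0,0]},
    {"claw": 1,"linear": [0,0,0.15],"rotation": [0,0,0]},
    {"claw": 1,"linear": [0,0,0.1],"rotation": [0,0,0]}
  ]
}}

```text
time: 18.77
position: [0.574, -0.0412, 0.0588]
tool_rot: [-0.003, 1.59, 0.022]
ft_force: [-3.5, 1.2, 3.4]
grip_width: 0.005
```

```bash
python3 - <<'E'
from h import *
go(.581,-.042,.06,1); knob()
E
```

```text
t 18.77 p [ 0.574  -0.0412  0.0588] phi 0.94 down [-0.019  0.012 -1.   ] w 0.005 F [-3.5  1.2  3.4]
units of 25mm tool xyz [-0.05 -0.04  0.28] turn x (of 90) -0.001
blob [308 261   8   6  40] [311.8 263.7] at z.067 [ 0.5922 -0.0245]
blob [403 264  33  23 284] [416.1 272.5] at z.067 [ 0.7697 -0.0503]
blob [345 292  38  21 259] [360.7 303.2] at z.067 [ 0.6708 -0.1178]
blob [409 358   7  13  52] [412.1 364. ] at z.067 [ 0.7333 -0.2309]
```

Emit:
{"fn": "play_rows", "kwargs": {
  "targets": [
    {"claw": 1,"linear": [0,0,0.25],"rotation": [0,-0.01,0]},
    {"claw": 1,"linear": [0,0,0.25],"rotation": [0,0,0]},
    {"claw": 1,"linear": [0,0,0.2],"rotation": [0,0,0]}
  ]
}}

```text
time: 19.07
position: [0.5841, -0.0416, 0.0576]
tool_rot: [-0.001, 1.592, 0.023]
ft_force: [-24.1, 0.8, 21.7]
grip_width: 0.011
```

```bash
python3 - <<'E'
from h import *
go(.581,-.042,.06,1); knob()
E
```

```text
t 19.07 p [ 0.5841 -0.0416  0.0576] phi 0.89 down [-0.021  0.014 -1.   ] w 0.011 F [-24.1   0.8  21.7]
units of 25mm tool xyz [-0.09 -0.01 -0.13] turn x (of 90) -0.001
blob [260 198  12   8  65] [266.4 201.6] at z.067 [0.4956 0.167 ]
blob [314 261   8   6  41] [317.4 263.7] at z.067 [ 0.6021 -0.0247]
blob [403 264  33  23 291] [415.7 272.7] at z.067 [ 0.769  -0.0508]
blob [346 290  37  23 258] [361.3 303.1] at z.067 [ 0.6716 -0.1176]
blob [410 358   6  13  52] [412.1 363.8] at z.067 [ 0.7334 -0.2304]
```

The force is 24 N against the stop, so it looks shut. Backing off.

Emit:
{"fn": "play_rows", "kwargs": {
  "targets": [
    {"claw": 1,"linear": [0,0,-0.2],"rotation": [0,0,0]},
    {"claw": 1,"linear": [0,0,-0.4],"rotation": [0,0,0]},
    {"claw": 1,"linear": [0,0,-0.7],"rotation": [0,0,0]},
    {"claw": 1,"linear": [-0.3,0,-0.8],"rotation": [0,0,0]},
    {"claw": 1,"linear": [-0.8,0,-0.6],"rotation": [0,0,0]},
    {"claw": 1,"linear": [-1,0,-0.3],"rotation": [0,0,0]},
    {"claw": 1,"linear": [-1,0.5,0],"rotation": [0,0,0]},
    {"claw": 1,"linear": [-1,1,0],"rotation": [0,0,0]},
    {"claw": 1,"linear": [-1,1,0],"rotation": [0,0,0]},
    {"claw": 1,"linear": [-0.8,1,0],"rotation": [0,0,0]}
  ]
}}

```text
time: 19.95
position: [0.5059, 0.0381, 0.2078]
tool_rot: [0.008, 1.592, 0.011]
ft_force: [2.0, -0.2, 1.0]
grip_width: 0.004
```

Emit:
{"fn": "play_rows", "kwargs": {
  "targets": [
    {"claw": 1,"linear": [0,1,-0.5],"rotation": [0,0,0]},
    {"claw": 1,"linear": [0,1,-0.5],"rotation": [0,0,0]},
    {"claw": 1,"linear": [0,1,0],"rotation": [0,0,0]},
    {"claw": 1,"linear": [0,1,0],"rotation": [0,0,0]},
    {"claw": 1,"linear": [0,1,0],"rotation": [0,0,0]},
    {"claw": 1,"linear": [0,1,0],"rotation": [0,0,0]},
    {"claw": 1,"linear": [0,0,0],"rotation": [0,0,0]}
  ]
}}

```text
time: 20.53
position: [0.484, 0.2039, 0.2196]
tool_rot: [0.016, 1.567, 0.031]
ft_force: [0.0, 1.1, -0.2]
grip_width: 0.004
```

```bash
python3 - <<'E'
from h import *
go(0.5,.2,.2,1); knob()
a=cv2.resize(get_image("top")[180:330,250:410],None,fx=2.5,fy=2.5,interpolation=cv2.INTER_CUBIC); b=cv2.resize(get_image("side")[195:345,230:390],None,fx=2.5,fy=2.5,interpolation=cv2.INTER_CUBIC)
cv2.imwrite("pics/f1.png",np.hstack([a,b]))
E
```

```text
t 20.53 p [0.484  0.2039 0.2196] phi 0.53 down [ 0.003  0.03  -1.   ] w 0.004 F [ 0.   1.1 -0.2]
units of 25mm tool xyz [ 0.78 -0.18  0.63] turn x (of 90) -0.005
blob [313 261   9   6  43] [316.7 263.6] at z.067 [ 0.6009 -0.0245]
blob [404 264  32  22 275] [416.3 272.3] at z.067 [ 0.7702 -0.0499]
blob [346 291  36  21 207] [360.3 303.2] at z.067 [ 0.67   -0.1178]
blob [410 358   6  13  51] [412.1 363.8] at z.067 [ 0.7333 -0.2305]
```

View pics/f1.png

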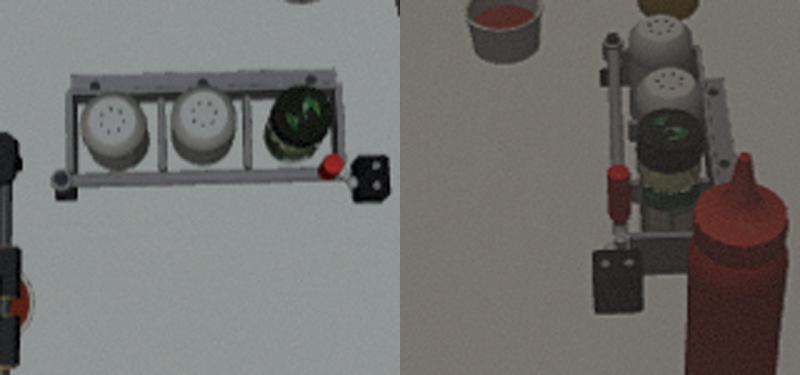

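The last image shows the keeper lying along the rack front with its tip in the catch. The three containers are upright and the red bottle and cup are in place. The knob stayed within about 1 mm of its pressed position after release.

```bash
python3 - <<'E'
from h import *
k=on("top",250+333/2.5,180+166/2.5,.088);h=on("top",250+61/2.5,180+180/2.5,.044)
print(k,h,"angle",np.arctan2(h[0]-k[0],h[1]-k[1])+.0168)
im=get_image("top");im0=cv2.imread("pics/top0.png")
for n,(x0,y0,x1,y1) in dict(red=(410,180,470,240),yellow=(185,195,245,250)).items():
    print(n,"mean diff",np.abs(im[y0:y1,x0:x1].astype(int)-im0[y0:y1,x0:x1]).mean().round(2))
print(close_job())
E
```

```text
[ 0.59941749 -0.04385014] [0.59486532 0.16549028] angle -0.004941907632634329
red mean diff 14.78
yellow mean diff 36.96
the job is handed in; nothing more can be done
None
```

I put the loose shaker in the +y bay and the spice jar in the -y bay, beside the shaker already in the middle. I then pushed the keeper through its catch, let go, drew the arm back and handed the job in at about 20.6 s of the 67 s.

**Passed:**
- **Containers:** the final picture shows all three upright, one to a bay.
- **Keeper:** it measures about 0 rad (-0.005). The knob stayed within about 1 mm of its pressed position after release. The push peaked at about 24 N in x and 22 N in z at the wrist (about 32 N combined).
- **Bystanders:** the red bottle's position agrees between the first and later views, and its side-view blob stayed the same to about 1 px through the push. The sauce cup looks in place in the final side crop.

**Failed or inconclusive:**
- **Image differences:** my last before/after check gave non-zero differences, 15 for the red patch and 37 for the yellow. I think the arm or its shadow was in the patches, but I did not confirm that. For the red bottle, the position checks above argue against any movement.
- **Yellow bottle:** I did not measure its final position. The arm did not go near it at low height.
- **Jaw command:** while lowering to the first shaker I sent one stray row with the jaws told to close. It had no visible effect.

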